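# Hold the frame rail against the stile for screwing

### The job

Be my third hand: lay the loose wooden rail flat on the assembly board, slide it lengthwise along the dark fence, past the sprung roller that keeps it against the fence, and ease its end square up against the clamped stile without ramming it. Then keep a steady push of about 15 N on the stile (anything from 10 to 20 N, over and above the little it takes to slide the rail) for three seconds and finish still holding it like that, so that I can drive the screws through the stile from the far side: do not let go or back off at the end. Leave the spirit level, canister, pliers and marking gauge where they are.

Things in the scene. Friction and masses are not known exactly. Their poses are not given: they have to be found in the camera images.
- rail_center (a point): Centre (half-way up) of the loose rail: a plain pale wooden batten 240 mm long, 45 mm wide and 20 mm thick, about 0.15 kg. x runs along its length, y across its width, z up. Its two ends are alike and either may go to the stile. At the start it lies flat on the bench, to the left or to the right of the assembly board.
- seat (a point): Where the rail's centre is when the rail is fully home. Fixed to the board: x is the push direction (along the fence to the stile), y points to the fence, z up. In its frame, mm: board top z = -10, stile's face x = 120, fence's face y = 22.5 (x 45 to 120, 16 high above the board, near end square), sprung roller on the -y side at x = 85; the board ends at x = -160 and is open there.
- board: Grey-faced assembly board 400 x 240 x 18 mm fixed on the bench, face and fence waxed (friction about 0.2), its push direction roughly away from the robot. Carries the dark wooden fence, the stile and two toggle clamps (orange handles, tops about 75 mm above the bench) on the stile's ends. Origin on its underside, 180 mm from its open end, mid-width; axes as seat, which lies at (-20, 0, 28) mm.
- stile: The stile: pale wooden batten 45 x 230 x 20 mm lying across the far part of the board, its long way along y, immovably clamped and backed by two dark cleats. Origin: centre of its underside, on the board's top.
- roller_nose (a point): Nose of the sprung roller when nothing presses it: white plastic roller, 26 mm in diameter, 14 mm high, axis upright, on the side away from the fence. Its nose stands 41 mm from the fence, so the 45 mm wide rail pushes it back 4 mm. Behind it a metal housing, 36 mm along the rail, 22 mm high above the board. Axes as seat.
- plunger (a joint): How far the roller plunger is pushed back, in m: 0 free, about 0.004 with the rail against the fence, 0.010 at most. The spring pushes the rail towards the fence with 2 N at 0 and about 4 N at 0.004; getting the rail's end past the roller takes roughly 2 to 5 N along the push direction.
- level: Blue plastic spirit level, 230 x 46 x 20 mm, lying on the bench at the side of the board where the rail is not. Leave alone. Origin: centre of its underside.
- canister: Steel screw-top canister, 80 mm in diameter, 119 mm high. Leave alone. Origin: centre of its underside.
- pliers: Red-handled pliers lying flat, 180 mm long, 70 mm over the handles, 16 mm thick. Leave alone. Origin: under the middle of the tool, x towards the jaws.
- gauge: Wooden marking gauge: head 62 mm wide and high, stem 220 mm long along x. Leave alone. Origin: centre of the head's underside.

How it is judged:
On the way, in this order (a step that is already met when the one before it is completed fails the run):
1. the rail lies flat on the board and has pushed the sprung roller back (z of rail_center in the frame of seat between -0.003 and 0.003 m and angle between rail_center's own z axis and vertical below 0.04 rad and value of joint plunger above 0.0015 m and x of rail_center in the frame of seat above -0.075 m), for 0.05 s.
2. the rail, square on the fence and stile, is pressed steadily against the stile for two seconds (z of rail_center in the frame of seat between -0.003 and 0.003 m and angle between rail_center's own z axis and vertical below 0.04 rad and x of rail_center in the frame of seat between -0.004 and 0.004 m and y of rail_center in the frame of seat between -0.0025 and 0.0025 m and angle between the x axis of rail_center and the x axis of seat, either way round below 0.03 rad and value of joint plunger above 0.0015 m and contact force between rail and stile between 4 and 25 N), for 2 s.
At the end, for the whole second after the job is handed in: The robot still holds the rail at rest, flat on the board (within 3 mm in height, 0.04 rad), side on the fence within 2.5 mm, in line within 0.03 rad, end on the stile, roller pushed back, and presses it on the stile with 4 to 25 N, through the last second (and for two seconds before) (all of step 2 and contact force between any of the fingers, the arm and rail above 2 N and linear speed of rail below 0.01 m/s); the arm keeps its last pose, push and grip.
It fails at once if the rail is rammed into the stile (over 45 N) (contact force between rail and stile above 45 N).
It fails at once if the level is disturbed (moved over 30 mm or tipped) (distance of level from where it was at the start of the episode above 0.03 m or angle between level's own z axis and vertical above 0.3 rad).
It fails at once if the canister is disturbed (moved over 30 mm or tipped) (distance of canister from where it was at the start of the episode above 0.03 m or angle between canister's own z axis and vertical above 0.3 rad).
It fails at once if the pliers is disturbed (moved over 30 mm or tipped) (distance of pliers from where it was at the start of the episode above 0.03 m or angle between pliers's own z axis and vertical above 0.3 rad).
It fails at once if the gauge is disturbed (moved over 30 mm or tipped) (distance of gauge from where it was at the start of the episode above 0.03 m or angle between gauge's own z axis and vertical above 0.3 rad).
It also fails if it takes over 58 s, if anything falls off the work surface, if the arm or the gripper's body presses on something with over 40 N, if the wrist force passes 120 N, or if a joint passes its speed limit or range.

### The arm

A 6-joint arm with a two-finger parallel gripper is mounted at the origin on the work surface. World frame = base frame: x ahead of the robot, y to its left, z up, the work surface at z = 0. Lengths are in m, angles in rad, forces in N, time in s.
With the tool pointing down it reaches from about 0.3 to 0.875 m from the base axis. Payload 6.4 kg.
Tool frame: the origin (TCP) lies on the centre line of the jaws, within the pads' length; the fingertips stand 11 mm ahead of it and the grasp point (between the pads) lies 8 mm behind it (arm.tip_reach is the distance from the TCP to the fingertips, in m); z points along the fingers, x is the direction in which the jaws open and shut, and the axes are right-handed (so a half turn about z gives the same grasp; the last joint's range is limited). The gripper opens to 85 mm and grips with 20 to 120 N. Pads are 22 mm wide; open, the fingers measure 114 mm over their backs; the gripper's body (76 mm by 85 mm) begins 54 mm behind the grasp point. The pads swing forward as they close: fully open they stand 13 mm farther back than shut.
Start: joints at [-1.471, 0.181, 1.607, -0, 1.354, -0.206], TCP at [0.173, -0.548, 0.242] pointing down, gripper open.
Joint ranges: [-2.99, 2.99], [-0.89, 2.07], [0.3, 2.58], [-1.14, 4.28], [0, 2.63], [-3.12, 3.12]. Speed limits (rad/s): [2.57, 2.57, 3.01, 3.14, 3.14, 3.14].

### API

Orientations are given as a unit quaternion [x, y, z, w].
In Python, from cell import telemetry, capture, camera_info, job, arm gives the robot as it stands. The module is installed in compiled form; this text tells all that it offers.
- The arm moves only by the tool play_rows, never from a script. Its argument "moves" is a list of rows, each a list of 3 entries, a list of its own where there are three numbers: the finger opening in mm, from 0 to 85.4, then the shift along the tool's x, y, z in mm, then the turn about the tool's z in rad. In form: [[fingers, [dx, dy, dz], twist], ...]. A call has 1 to 20 rows; each row shifts and turns the commanded pose from where the row before left it, along the tool's axes as they then stand; what a row does not reach is not made up. A row lasts 1/10 s, in which the tool goes at most 50 mm and 8.59 degrees, less where a joint would pass 70% of its speed; a pose out of reach is approached as far as the arm can. A call with a gripper value outside its range is refused whole. The fingers move at their own pace and stop on an object; "grip_force" is the grip in N (left out, the last holds). Time passes only in rows, so rows that do not move let the fingers close. It gives the time, the measured TCP pose, the force and the opening at its end, in the units of the state.
- telemetry.sense(): the state, without advancing time (a new reading comes with each control period).
- capture(name): name is "scene" or "top" or "wrist"; returns (picture, depth): 420x560x3 uint8, red, green, blue; 420x560 float32, m along the optical axis (not along the pixel's ray), 0 where there is no reading.
- camera_info(name): a dict with "mtx" (3x3 intrinsics, pixels), "distortion" ([k1, k2, p1, p2, k3] as OpenCV has them; the pictures are not rectified), "position" and "orientation" of the camera in the world. Camera axes: x right, y up, looking along -z (the intrinsics and any distortion apply to the point x, -y, -z); pixel columns grow to the right and rows downward; lengths in m; the calibration is good to about 2 mm. A picture is of the moment at which its call begins: read the wrist's pose just before it. camera_info takes no time and is no camera call; for the wrist camera it gives the pose at the moment of the call.
- job.finish_job(): hands the job in, once; it reports no verdict.
The state is a dict: "t": time; "joint_pos": joint angles; "joint_velocities": joint speeds; "effort": joint torques, N m; "position": TCP position; "eef_rot": TCP orientation; "wrist_force": force on the tool from outside, world axes, zero at the start; "torque": the same for the moment, N m; "opening": finger opening in m.
Only numpy, scipy, OpenCV 4.12 (cv2) and the standard library are available. Lean on these libraries where they do the work, as an engineer would, in place of code of your own. Each camera call takes 0.05 s, during which the arm holds its last target.

## Working session

There is one attempt and no reset: what is moved stays moved. The work goes in short steps, Python scripts to look and compute and a tool call to move; the robot and the scene stay as the last step left them, time stands still between calls to the robot, and variables do not carry over. Pictures are saved under pics/ and viewed, and the job is handed in when it is done.

Besides the shell and the picture viewer there is one more tool, called as name(argument=value, ...) on one line, values as JSON. play_rows: Moves the arm, as the interface text tells. Its arguments: {"type":"object","properties":{"moves":{"type":"array","items":{"type":"array"}},"grip_force":{"type":"number"}},"required":["moves"]}

```bash
mkdir -p pics; ls
python3 - <<'E'
from cell import telemetry, capture, camera_info, job, arm
import cv2, numpy as np
print(telemetry.sense())
for n in ("top","scene"):
    im,d=capture(n); cv2.imwrite(f"pics/{n}0.png",im[:,:,::-1]); np.save(f"{n}0.npy",d)
    print(n,camera_info(n))
print(camera_info("wrist")); print([a for a in dir(arm) if a[0]!='_'])
E
```

```text
pics
{'t': 0.0, 'joint_pos': array([-1.47128636e+00,  1.81554266e-01,  1.60801305e+00, -1.43391048e-05,
        1.35382455e+00, -2.06273745e-01]), 'joint_velocities': array([ 1.74447753e-03,  6.27733125e-04, -7.18945758e-04,  1.03838625e-03,
       -9.72499701e-05,  3.46036301e-05]), 'effort': array([ 1.44872181e-03, -4.44857061e+01, -3.51336908e+01, -2.63992379e-04,
        8.67529248e-03,  8.27989197e-06]), 'position': array([ 0.17306989, -0.54776358,  0.24137428]), 'eef_rot': array([ 8.06548984e-01, -5.91166581e-01, -6.06475423e-04, -6.64471799e-04]), 'wrist_force': array([ 0.4825522 ,  0.13847326, -0.5831972 ]), 'torque': array([-0.02501861, -0.03857725,  0.02907617]), 'opening': 0.08541563137191843}
top {'mtx': array([[431.35835234,   0.        , 281.60780568],
       [  0.        , 431.35835234, 204.99065539],
       [  0.        ,   0.        ,   1.        ]]), 'distortion': array([-0.04348938,  0.        ,  0.        ,  0.        ,  0.        ]), 'position': array([0.4840069 , 0.05583684, 1.28501399]), 'orientation': array([ 0.02435658, -0.01575405, -0.70107787,  0.71249448])}
scene {'mtx': array([[544.92351971,   0.        , 282.81833336],
       [  0.        , 544.92351971, 210.17483677],
       [  0.        ,   0.        ,   1.        ]]), 'distortion': array([-0.22107903,  0.        ,  0.        ,  0.        ,  0.        ]), 'position': array([ 1.2665017 , -0.76990948,  1.41391831]), 'orientation': array([0.31157321, 0.12066507, 0.31280534, 0.88910904])}
{'mtx': array([[298.26135222,   0.        , 281.08921385],
       [  0.        , 298.26135222, 207.72617845],
       [  0.        ,   0.        ,   1.        ]]), 'distortion': array([-0.02087504,  0.        ,  0.        ,  0.        ,  0.        ]), 'position': array([ 0.25198085, -0.52297281,  0.37272215]), 'orientation': array([-0.1298854 ,  0.0968353 , -0.58346699,  0.79581341])}
['IKError', 'tip_reach']
```

View pics/top0.png

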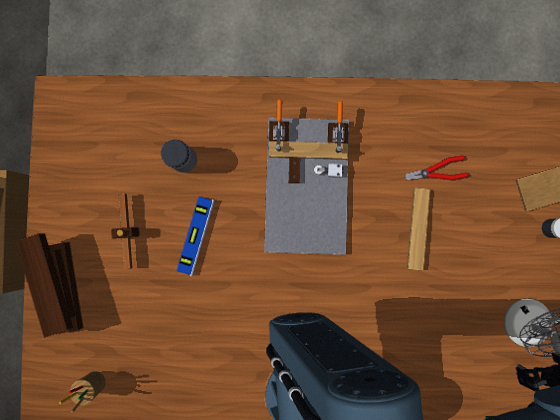

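View pics/scene0.png

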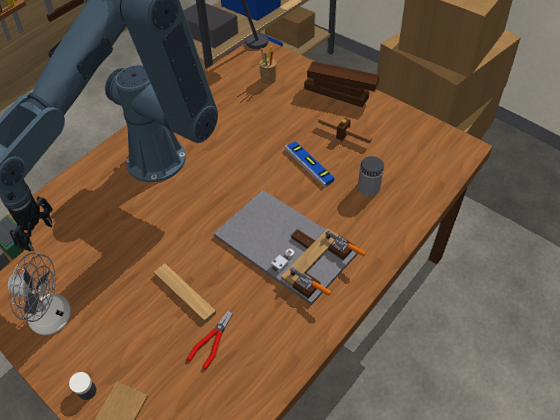

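The top view shows the rail at about (421,229), to the right of the board. The board's corners are near (271,120), (349,120), (347,254) and (264,252). The fence is at (295,170) and the roller at (320,170). I'll enlarge this area to measure it.

Run:
```python
import cv2
im=cv2.imread("pics/top0.png")
c=im[100:270,250:450]; cv2.imwrite("pics/top0c.png",cv2.resize(c,None,fx=4,fy=3.5,interpolation=cv2.INTER_CUBIC)) if 0 else cv2.imwrite("pics/top0b.png",cv2.resize(im[100:200,255:365],None,fx=6,fy=6,interpolation=cv2.INTER_CUBIC))
cv2.imwrite("pics/top0r.png",cv2.resize(im[175:285,395:455],None,fx=5,fy=5,interpolation=cv2.INTER_CUBIC))
cv2.imwrite("pics/top0l.png",cv2.resize(im[180:270,255:365],None,fx=6,fy=6,interpolation=cv2.INTER_CUBIC))
```

```text
(no output)
```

View pics/top0b.png

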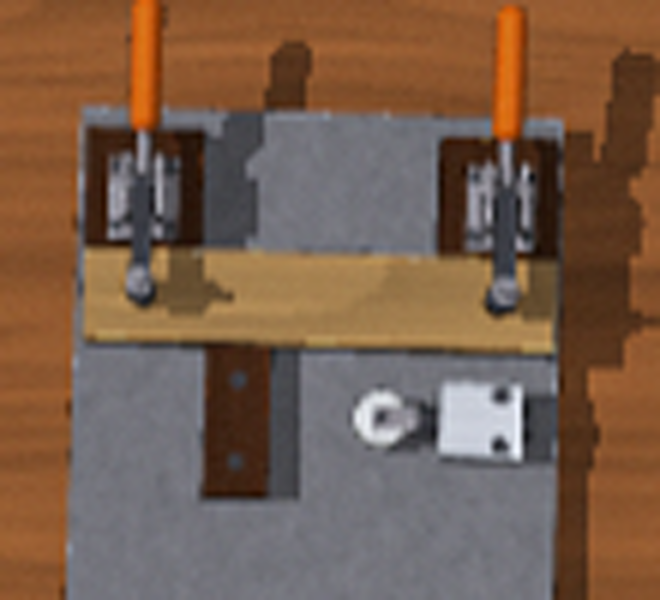

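View pics/top0r.png

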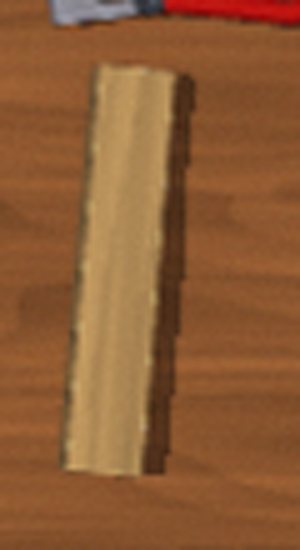

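View pics/top0l.png

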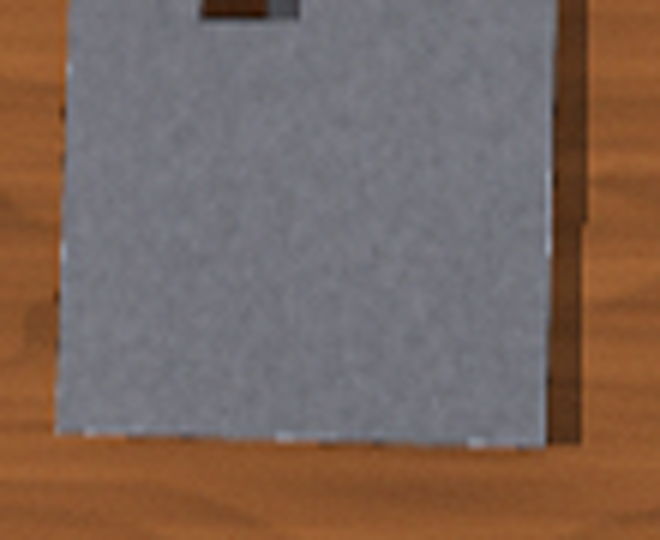

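The enlarged crops give these corners:
- **Board:** (83,107), (562,120), (57,433) and (546,446)
- **Fence, near end:** (203,495) to (268,496)
- **Stile, near edge:** (84,341) to (553,352)
- **Rail top:** (99,66), (177,73), (142,473) and (65,468)

Next I'll convert them to world positions.

```bash
cat > h.py <<'E'
import numpy as np, cv2
from scipy.spatial.transform import Rotation as R
def ray_plane(info,uv,z):
    uv=np.asarray(uv,float).reshape(-1,1,2)
    n=cv2.undistortPoints(uv,info["mtx"],np.array(info["distortion"])).reshape(-1,2)
    d=np.c_[n[:,0],-n[:,1],-np.ones(len(n))]
    d=R.from_quat(info["orientation"]).apply(d); p=info["position"]
    return p+d*((z-p[2])/d[:,2])[:,None]
def crop(pts,o,s): return (np.array(pts,float)+.5)/s-.5+np.array(o)
def fitrect(P,L,W):
    # P: ordered corners far-left, far-right, near-right, near-left; x fwd
    m=np.array([[L/2,W/2],[L/2,-W/2],[-L/2,-W/2],[-L/2,W/2]])
    c=P[:,:2].mean(0);q=P[:,:2]-c
    a=np.arctan2((m[:,0]*q[:,1]-m[:,1]*q[:,0]).sum(),(m*q).sum())
    Rm=np.array([[np.cos(a),-np.sin(a)],[np.sin(a),np.cos(a)]])
    return c,a,(q@Rm-m)*1000
E
python3 - <<'E'
from h import *
from cell import camera_info
I=camera_info("top")
b=np.r_[crop([(83,107),(562,120)],(255,100),6),crop([(546,446),(57,433)],(255,180),6)]
P=ray_plane(I,b,.018); c,a,r=fitrect(P,.4,.24); print("board",c,a,r.round(1))
ax=np.array([np.cos(a),np.sin(a)]);ay=np.array([-ax[1],ax[0]])
seat=c+ax*(-.200+.160); print("seat",seat, "board origin", c-.02*ax)
def loc(name,pts,o,z):
    w=ray_plane(I,crop(pts,o,6),z)[:,:2]-seat; print(name,(np.c_[w@ax,w@ay]*1000).round(1))
loc("fence",[(203,495),(268,496),(271,345)],(255,100),.034)
loc("stile",[(84,341),(553,352)],(255,100),.038)
loc("roller",[(353,418),(380,418)],(255,100),.032)
P=ray_plane(I,crop([(99,66),(177,73),(142,473),(65,468)],(395,175),5),.020); print(P)
print("rail",*fitrect(P,.24,.045))
E
```

```text
board [ 0.61603872 -0.00087921] -0.012565870395894687 [[-0.7 -1.1]
 [-0.8  0.9]
 [ 1.   0.9]
 [ 0.4 -0.7]]
seat [ 5.76041881e-01 -3.76590893e-04] board origin [ 0.5960403 -0.0006279]
fence [[ 45.4  53.9]
 [ 45.8  22.3]
 [119.7  22.8]]
stile [[ 118.6  113.8]
 [ 119.5 -114. ]]
roller [[ 85.3 -18.1]
 [ 85.7 -31.3]]
[[ 0.61263759 -0.31853107  0.02      ]
 [ 0.60925688 -0.36474155  0.02      ]
 [ 0.37459782 -0.34386696  0.02      ]
 [ 0.37689168 -0.29870941  0.02      ]]
rail [ 0.49334599 -0.33146225] -0.08544703634415979 [[-2.2472081   0.56471569]
 [-1.6718431  -0.76569324]
 [ 2.74372341  0.00620787]
 [ 1.1753278   0.19476968]]
```

```bash
cat >> h.py <<'E'
def state():
    from cell import telemetry
    s=telemetry.sense(); M=R.from_quat(s["eef_rot"]).as_matrix()
    yaw=np.arctan2(M[1,0],M[0,0]); return s,M,yaw
def to(target,yawt):
    """twist needed (first), then shift in tool axes (mm) after the twist, for tool x yaw"""
    s,M,yaw=state()
    tw=-(yawt-yaw); tw=(tw+np.pi)%(2*np.pi)-np.pi
    c,sn=np.cos(yawt),np.sin(yawt)
    d=np.array(target)-s["position"]
    T=np.array([[c,sn,0],[sn,-c,0],[0,0,-1]])  # tool x, y, z axes as rows
    print("t %.2f pos %s yaw %.4f F %s op %.1f"%(s["t"],s["position"].round(4),yaw,s["wrist_force"].round(2),s["opening"]*1e3))
    print("tilt",M[:,2].round(4)," twist %.4f"%tw,"shift",(T@d*1000).round(1))
E
python3 - <<'E'
from h import *; from cell import arm
print(arm.tip_reach)
to([.4435,-.3272,.18],-np.pi/2-.0855)
E
```

```text
0.011
t 0.10 pos [ 0.1731 -0.5479  0.2415] yaw -1.2650 F [-0.09  1.01 -0.02] op 85.8
tilt [-2.0e-04  1.5e-03 -1.0e+00]  twist 0.3913 shift [-242.9 -250.6   61.5]
```

play_rows(moves=[[85,[0,0,0],0.13],[85,[0,0,0],0.13],[85,[0,0,0],0.131],[85,[-15,-15,0],0],[85,[-25,-26,3],0],[85,[-30,-31,7],0],[85,[-30,-31,7],0],[85,[-30,-31,7],0],[85,[-30,-31,7],0],[85,[-30,-31,7],0],[85,[-25,-26,7],0],[85,[-15,-15,7],0],[85,[-10,-10,5],0],[85,[-3,-4,4],0],[85,[0,0,0],0],[85,[0,0,0],0]])

```text
t: 1.7
position: [0.4433, -0.3284, 0.1813]
eef_rot: [-0.676, 0.737, 0.0, -0.0]
wrist_force: [0.1, -0.4, 0.5]
opening: 0.085
```

Run:
```python
from h import *; from cell import capture, camera_info
to([.4435,-.3272,.18],-np.pi/2-.0855)
I=camera_info("wrist"); im,d=capture("wrist"); cv2.imwrite("pics/w1.png",im[:,:,::-1]); np.save("w1.npy",d)
import pickle; pickle.dump(I,open("w1.pkl","wb"));print(I)
```

```text
t 1.70 pos [ 0.4433 -0.3284  0.1813] yaw -1.6569 F [ 0.09 -0.4   0.5 ] op 85.0
tilt [-3.e-04 -2.e-04 -1.e+00]  twist -0.0006 shift [-1.2 -0.1  1.3]
{'mtx': array([[298.26135222,   0.        , 281.08921385],
       [  0.        , 298.26135222, 207.72617845],
       [  0.        ,   0.        ,   1.        ]]), 'distortion': array([-0.02087504,  0.        ,  0.        ,  0.        ,  0.        ]), 'position': array([ 0.5257467 , -0.33512299,  0.31251627]), 'orientation': array([ 0.10960805, -0.11996255,  0.72728935, -0.66681727])}
```

View pics/w1.png

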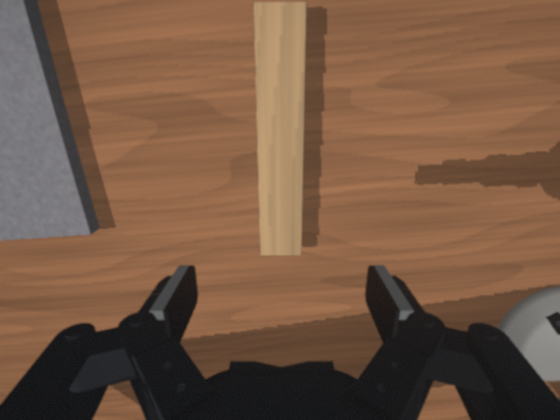

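The wrist view shows the whole rail top, with corners at about (254,2), (306,3), (301,255) and (261,255), centred between the fingers.

Run:
```python
from h import *; import pickle
I=pickle.load(open("w1.pkl","rb"))
im=cv2.imread("pics/w1.png"); cv2.imwrite("pics/w1c.png",np.hstack([cv2.resize(im[0:60,240:320],None,fx=5,fy=5,interpolation=cv2.INTER_CUBIC),cv2.resize(im[215:275,240:320],None,fx=5,fy=5,interpolation=cv2.INTER_CUBIC)]))
P=ray_plane(I,[(254,2),(306,3),(301,255),(261,255)],.020); print(P)
print("rail",*fitrect(P,.24,.045))
```

```text
[[ 0.61225412 -0.31946945  0.02      ]
 [ 0.60768999 -0.36327335  0.02      ]
 [ 0.37078111 -0.34335796  0.02      ]
 [ 0.37456447 -0.29972786  0.02      ]]
rail [ 0.49132242 -0.33145716] -0.08376032186359346 [[-0.49518715 -0.43688578]
 [-1.37858215  0.53094397]
 [ 0.87693849  0.55613729]
 [ 0.9968308  -0.65019548]]
```

View pics/w1c.png

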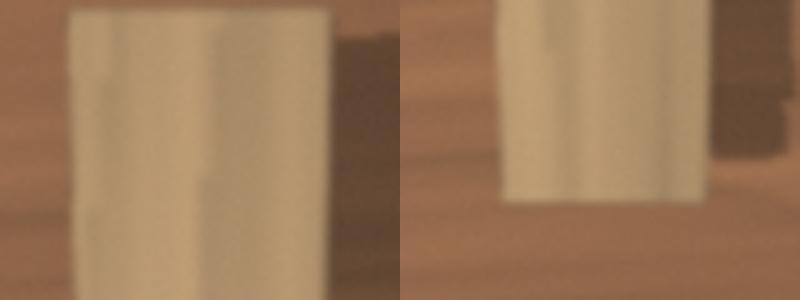

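play_rows(moves=[[85,[-1.2,1,15],0.0],[85,[0,0,25],0],[85,[0,0,30],0],[85,[0,0,30],0],[85,[0,0,25],0],[85,[0,0,15],0],[85,[0,0,10],0],[85,[0,0,7],0],[85,[0,0,5],0],[85,[0,0,0],0],[85,[0,0,0],0]])

```text
t: 2.85
position: [0.4434, -0.3267, 0.02]
eef_rot: [-0.676, 0.737, -0.001, -0.0]
wrist_force: [0.8, 0.2, 0.1]
opening: 0.0848
```

Run:
```python
from h import *; from cell import capture, camera_info
to([.4422,-.3272,.014],-np.pi/2-.0855)
im,d=capture("wrist"); cv2.imwrite("pics/w2.png",im[:,:,::-1])
```

```text
t 2.85 pos [ 0.4434 -0.3267  0.02  ] yaw -1.6559 F [0.82 0.18 0.14] op 84.8
tilt [ 8.e-04 -9.e-04 -1.e+00]  twist 0.0004 shift [0.6 1.2 6. ]
```

View pics/w2.png

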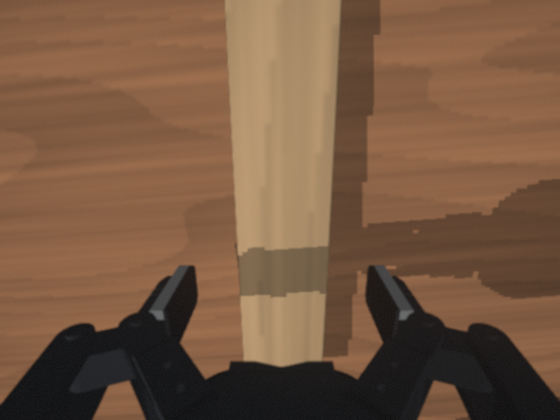

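Run:
```python
from h import *; from cell import capture, camera_info
I=camera_info("wrist"); im,d=capture("wrist")
for u,v in [(185,268),(190,272),(190,285),(185,300),(372,270),(375,275)]:
    z=d[v,u]; n=cv2.undistortPoints(np.array([[[u,v]]],float),I["mtx"],I["distortion"])[0,0]
    print((u,v),z,(I["position"]+R.from_quat(I["orientation"]).apply([n[0]*z,-n[1]*z,-z])).round(4))
```

```text
(185, 268) 0.13958572 [ 0.4585 -0.2823  0.0281]
(190, 272) 0.13787955 [ 0.4574 -0.285   0.0302]
(190, 285) 0.13847849 [ 0.4513 -0.2843  0.0316]
(185, 300) 0.13126397 [ 0.4491 -0.2841  0.04  ]
(372, 270) 0.13794312 [ 0.451  -0.3692  0.0299]
(375, 275) 0.13478826 [ 0.4504 -0.3696  0.0334]
```

The finger tips read about z 0.027 with the jaws open and the TCP at 0.020. That matches the 11 mm reach being for shut jaws, so I can go 9 mm lower and grip.

play_rows(moves=[[85,[0.6,1,5],0],[85,[0,0,4],0],[85,[0,0,0],0],[60,[0,0,0],0],[40,[0,0,0],0],[35,[0,0,0],0],[35,[0,0,0],0],[35,[0,0,0],0],[35,[0,0,0],0],[35,[0,0,0],0]], grip_force=60)

```text
t: 3.95
position: [0.4423, -0.3271, 0.0107]
eef_rot: [-0.676, 0.737, -0.0, 0.0]
wrist_force: [0.4, 0.7, 5.0]
opening: 0.0435
```

Run:
```python
from h import *; from cell import capture, camera_info
to([.4422,-.3272,.011],-np.pi/2-.0855)
im,d=capture("wrist"); cv2.imwrite("pics/w3.png",im[:,:,::-1])
```

```text
t 3.95 pos [ 0.4423 -0.3271  0.0107] yaw -1.6559 F [0.38 0.65 5.03] op 43.5
tilt [ 6.e-04 -6.e-04 -1.e+00]  twist 0.0004 shift [ 0.1  0.1 -0.3]
```

View pics/w3.png

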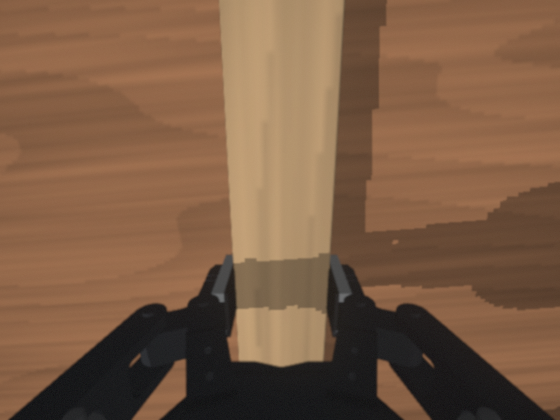

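The wrist view shows the pads closed on the rail sides at (228,290) and (340,290), and the opening reads 43.5 mm. Lifting.

play_rows(moves=[[35,[0,0,-5],0],[35,[0,0,-15],0],[35,[0,0,-20],0],[35,[0,0,-20],0],[35,[0,0,-15],0],[35,[0,0,-10],-0.03],[35,[0,0,-5],-0.0425],[35,[0,0,0],0],[35,[0,0,0],0]])

```text
t: 4.9
position: [0.4417, -0.3265, 0.1]
eef_rot: [-0.702, 0.712, 0.0, 0.0]
wrist_force: [0.0, -0.2, -2.0]
opening: 0.0437
```

Run:
```python
from h import *; from cell import capture, camera_info
to([.431,-.0003,.10],-np.pi/2-.0126)
I=camera_info("wrist"); im,d=capture("wrist"); cv2.imwrite("pics/w4.png",im[:,:,::-1])
import pickle; pickle.dump(I,open("w4.pkl","wb"))
cv2.imwrite("pics/w4c.png",cv2.resize(im[0:240,190:370,::-1],None,fx=2.5,fy=2.5,interpolation=cv2.INTER_CUBIC))
```

```text
t 4.90 pos [ 0.4417 -0.3265  0.1   ] yaw -1.5839 F [ 0.03 -0.21 -2.02] op 43.7
tilt [-5.e-04  5.e-04 -1.e+00]  twist -0.0005 shift [-326.1   14.8    0. ]
```

View pics/w4c.png

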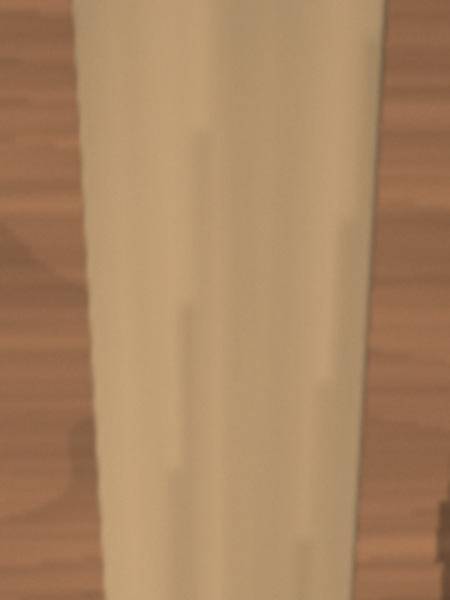

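The held rail's edges run (74,0)–(105,590) on the left and (384,0)–(352,590) on the right. I'll check its yaw and pitch in the grip.

```bash
cat > rail.py <<'E'
from h import *; from cell import capture, camera_info
def deproj(I,d,us,vs):
    z=d[vs,us]; n=cv2.undistortPoints(np.c_[us,vs].astype(float).reshape(-1,1,2),I["mtx"],I["distortion"]).reshape(-1,2)
    return I["position"]+R.from_quat(I["orientation"]).apply(np.c_[n[:,0]*z,-n[:,1]*z,-z]),z
E
python3 - <<'E'
from rail import *
import pickle
I=camera_info("wrist"); im,d=capture("wrist"); s,M,yaw=state()
vs,us=np.mgrid[5:235:5,235:325:5]; us=us.ravel();vs=vs.ravel()
P,z=deproj(I,d,us,vs); P=P[z>0]
A=np.c_[P[:,:2]-s["position"][:2],np.ones(len(P))]; k,*_=np.linalg.lstsq(A,P[:,2],rcond=None)
r=A@k-P[:,2]; print("plane slopes",k, r.std(), "rail top at TCP z-offset", k[2]-s["position"][2])
E=crop([(74,0),(105,590),(384,0),(352,590)],(190,0),2.5)
Q=ray_plane(I,E,k[2]+0*0)[:,:2]; print(Q)
for i in (0,2):
    print("edge yaw",np.arctan2(*(Q[i]-Q[i+1])[::-1]), "tool yaw+90",yaw+np.pi/2)
c=(Q[0]+Q[2])/2, (Q[1]+Q[3])/2
for q in c: print("mid rel TCP along toolx (mm)",1e3*np.dot(q-s["position"][:2],M[:2,0]))
E
```

```text
plane slopes [-0.00285772  0.00267335  0.10862632] 0.0006252769606318829 rail top at TCP z-offset 0.008986047127865632
[[ 0.56085172 -0.30577093]
 [ 0.47000449 -0.30424301]
 [ 0.56022272 -0.34958176]
 [ 0.46942443 -0.34844933]]
edge yaw -0.01681697336631032 tool yaw+90 -0.013123035219230639
edge yaw -0.012471330781170522 tool yaw+90 -0.013123035219230639
mid rel TCP along toolx (mm) -0.2789466885493039
mid rel TCP along toolx (mm) -0.41717287207851333
```

The held rail is level, within 0.004 rad of the tool axis and centred. Carrying it over to the open end of the board.

play_rows(moves=[[35,[-10,0,0],0],[35,[-22,1,0],0],[35,[-30,1.5,0],0],[35,[-34,2,0],0],[35,[-34,2,0],0],[35,[-34,2,0],0],[35,[-34,2,0],0],[35,[-34,1.5,0],0],[35,[-34,1.5,0],0],[35,[-28,1.3,0],0],[35,[-18,0,0],0],[35,[-10,0,0],0],[35,[-4,0,0],0],[35,[0,0,0],0],[35,[0,0,0],0]])

```text
t: 6.5
position: [0.4314, -0.0013, 0.1003]
eef_rot: [-0.702, 0.712, -0.0, -0.0]
wrist_force: [0.9, -0.3, -1.9]
opening: 0.0439
```

Run:
```python
from rail import *
to([.431,-.0003,.029],-np.pi/2-.0126)
im,d=capture("wrist"); cv2.imwrite("pics/w5.png",im[:,:,::-1]); 
im,d=capture("top"); cv2.imwrite("pics/t5.png",cv2.resize(im[80:300,230:400,::-1],None,fx=2.7,fy=2.7,interpolation=cv2.INTER_CUBIC))
```

```text
t 6.50 pos [ 0.4314 -0.0013  0.1003] yaw -1.5841 F [ 0.89 -0.34 -1.91] op 43.9
tilt [-0.e+00 -2.e-04 -1.e+00]  twist -0.0007 shift [-1.   0.4 71.3]
```

View pics/w5.png

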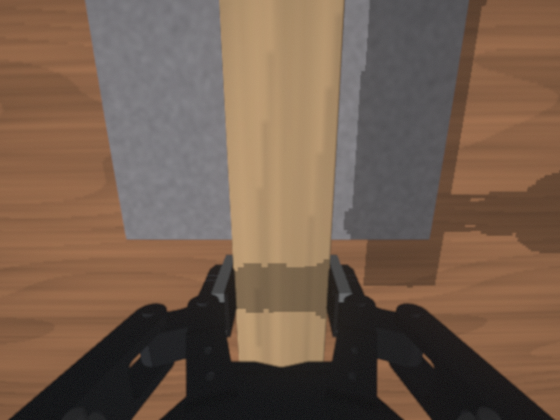

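View pics/t5.png

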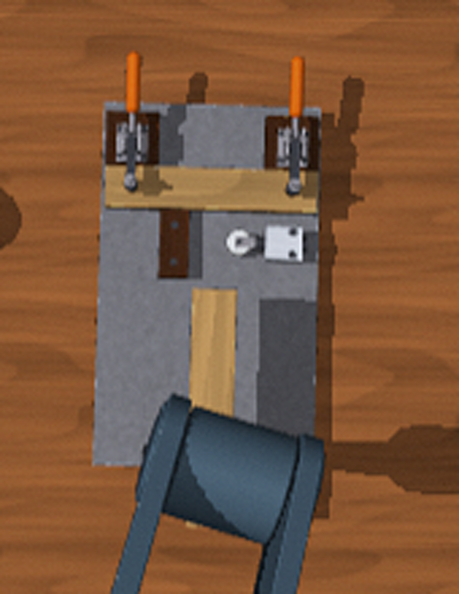

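The board lies ahead of the rail. Its near corners are at (126,239) and (431,239) in the wrist view, and the top view shows the rail in line with the gap between fence and roller. I'll descend to just above the board and re-measure.

play_rows(moves=[[35,[-0.5,0,8],0],[35,[0,0,14],0],[35,[0,0,16],0],[35,[0,0,12],0],[35,[0,0,8],0],[35,[0,0,4],0],[35,[0,0,3],0],[35,[0,0,0],0],[35,[0,0,0],0]])

```text
t: 7.5
position: [0.4317, -0.0002, 0.0356]
eef_rot: [-0.703, 0.712, -0.0, 0.0]
wrist_force: [-0.3, -0.4, -1.5]
opening: 0.0438
```

Run:
```python
from rail import *
import pickle
to([.431,-.0003,.029],-np.pi/2-.0126)
I=camera_info("wrist");im,d=capture("wrist"); cv2.imwrite("pics/w6.png",im[:,:,::-1]); pickle.dump(I,open("w6.pkl","wb"))
cv2.imwrite("pics/w6c.png",cv2.resize(im[0:260,60:500,::-1],None,fx=1.8,fy=1.8,interpolation=cv2.INTER_CUBIC))
```

```text
t 7.50 pos [ 4.317e-01 -2.000e-04  3.560e-02] yaw -1.5834 F [-0.33 -0.38 -1.46] op 43.8
tilt [ 7.e-04 -2.e-04 -1.e+00]  twist -0.0000 shift [0.1 0.7 6.6]
```

View pics/w6c.png

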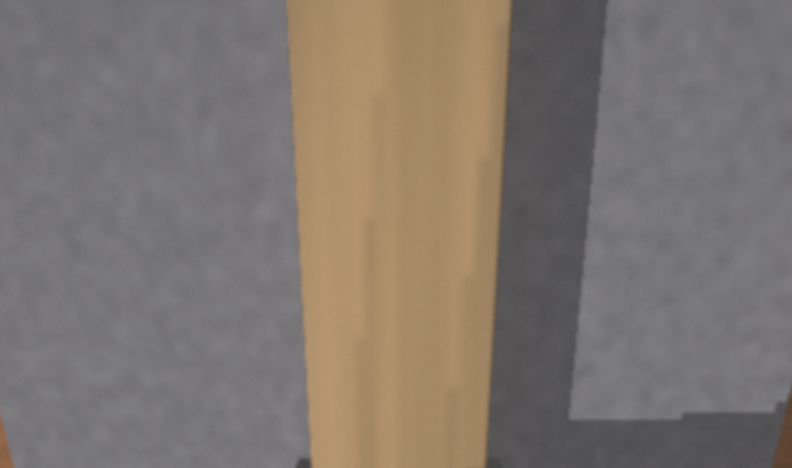

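Run:
```python
from rail import *
import pickle
I=pickle.load(open("w6.pkl","rb")); s,M,yaw=state()
a=-.0126;ax=np.array([np.cos(a),np.sin(a)]);ay=np.array([-ax[1],ax[0]])
seat=np.array([.57604,-.0004])
I5=dict(I); I5["position"]=I["position"]+np.array([.4314,-.0013,.1003])-s["position"]
P=ray_plane(I5,[(126,239),(431,239)],.018)[:,:2]-seat; print("w5 corners seat mm",np.c_[P@ax,P@ay]*1e3)
P=ray_plane(I,crop([(0,385),(15,468),(790,400),(775,468)],(60,0),1.8),.018)[:,:2]-seat; print("w6 edges",np.c_[P@ax,P@ay]*1e3)
E=crop([(288,0),(312,460),(511,0),(487,460)],(60,0),1.8)
P=ray_plane(I,E,s["position"][2]+.009)[:,:2]-seat; Q=np.c_[P@ax,P@ay]*1e3; print("rail",Q, (Q[0]+Q[2])/2,(Q[1]+Q[3])/2)
p=s["position"][:2]-seat; print("tcp in seat",p@ax*1e3,p@ay*1e3)
```

```text
w5 corners seat mm [[-160.01631344  120.08935798]
 [-160.11519726 -120.2276257 ]]
w6 edges [[-115.28252796  117.70353297]
 [-143.07228691  119.63778694]
 [-120.20010184 -119.03995214]
 [-143.1547907  -119.68370382]]
rail [[ -25.39825131   20.39540595]
 [-125.94641108   20.75994748]
 [ -25.43669108  -23.38198546]
 [-125.9654561   -23.72844086]] [-25.41747119  -1.49328976] [-125.95593359   -1.48424669]
tcp in seat -144.31475763645392 -1.6601967660463632
```

Top and wrist measurements agree to 0.1 mm. The rail axis sits at y = −1.5 mm in seat and parallel to the fence. Now lowering onto the board.

play_rows(moves=[[35,[0,0,2],0],[35,[0,0,2],0],[35,[0,0,1.5],0],[35,[0,0,0.5],0],[35,[0,0,0],0],[35,[0,0,0],0]])

```text
t: 8.15
position: [0.4313, -0.0001, 0.0293]
eef_rot: [-0.703, 0.712, 0.0, -0.0]
wrist_force: [0.2, -0.3, -1.6]
opening: 0.0434
```

play_rows(moves=[[35,[0,0,0.3],0],[35,[0,0,0.3],0],[35,[0,0,0],0],[35,[0,0,0],0]])

```text
t: 8.55
position: [0.4314, -0.0002, 0.0287]
eef_rot: [-0.703, 0.712, -0.0, 0.0]
wrist_force: [0.4, -0.1, -0.3]
opening: 0.0438
```

play_rows(moves=[[35,[0,0,0.3],0],[35,[0,0,0],0],[35,[0,0,0],0]])

```text
t: 8.85
position: [0.4315, -0.0002, 0.0287]
eef_rot: [-0.703, 0.712, -0.0, 0.0]
wrist_force: [-2.6, -1.0, 5.0]
opening: 0.0442
```

Contact made: 6–7 N down, on the board at TCP z 0.0287. Sliding forward in tool −y, first past the fence's near end.

play_rows(moves=[[35,[0,-2,0],0],[35,[0,-4,0],0],[35,[0,-5,0],0],[35,[0,-5,0],0],[35,[0,-5,0],0],[35,[0,-5,0],0],[35,[0,-3,0],0],[35,[0,-1,0],0],[35,[0,0,0],0],[35,[0,0,0],0]])

```text
t: 9.85
position: [0.4618, -0.0006, 0.0287]
eef_rot: [-0.703, 0.712, -0.0, 0.0]
wrist_force: [0.1, -0.7, 4.7]
opening: 0.044
```

```bash
cat >> h.py <<'E'
def seatpose():
    s,M,yaw=state(); a=-.0126;ax=np.array([np.cos(a),np.sin(a)]);ay=np.array([-ax[1],ax[0]])
    p=s["position"][:2]-np.array([.57604,-.0004]); F=s["wrist_force"]
    print("t %.2f tcp seat x %.2f y %.2f z %.2f dyaw %.4f | F seat x %.2f y %.2f z %.2f"%(s["t"],p@ax*1e3,p@ay*1e3,s["position"][2]*1e3,yaw+np.pi/2-a,F[:2]@ax,F[:2]@ay,F[2]),"T",s["torque"].round(2))
E
python3 -c "
from h import *; seatpose()"
```

```text
t 9.85 tcp seat x -114.19 y -1.69 z 28.71 dyaw -0.0001 | F seat x 0.09 y -0.66 z 4.74 T [0.12 0.11 0.06]
```

play_rows(moves=[[35,[-0.5,-2,0],0],[35,[-0.5,-3,0],0],[35,[-0.2,-2,0],0],[35,[0,-1,0],0],[35,[0,0,0],0],[35,[0,0,0],0]])

```text
t: 10.45
position: [0.4696, 0.0005, 0.0287]
eef_rot: [-0.703, 0.712, -0.0, 0.0]
wrist_force: [-1.5, 0.1, 6.4]
opening: 0.0439
```

```bash
python3 -c "
from h import *; seatpose()"
```

```text
t 10.45 tcp seat x -106.48 y -0.42 z 28.69 dyaw -0.0001 | F seat x -1.52 y 0.05 z 6.41 T [0.13 0.26 0.05]
```

Rail 0.2–0.3 mm off the fence and no side force. Pushing the end past the roller.

play_rows(moves=[[35,[0,-2,0],0],[35,[0,-3,0],0],[35,[0,-3,0],0],[35,[0,-3,0],0],[35,[0,-3,0],0],[35,[0,-3,0],0],[35,[0,-3,0],0],[35,[0,-3,0],0],[35,[0,-2,0],0],[35,[0,0,0],0],[35,[0,0,0],0]])

```text
t: 11.55
position: [0.4943, 0.0005, 0.0287]
eef_rot: [-0.703, 0.711, 0.0, 0.0]
wrist_force: [-2.8, 1.5, 7.2]
opening: 0.0439
```

Run:
```python
from rail import *
seatpose()
im,d=capture("wrist"); cv2.imwrite("pics/w7.png",im[:,:,::-1])
im,d=capture("top"); cv2.imwrite("pics/t7.png",cv2.resize(im[100:270,250:380,::-1],None,fx=3.5,fy=3.5,interpolation=cv2.INTER_CUBIC))
```

```text
t 11.55 tcp seat x -81.72 y -0.10 z 28.68 dyaw 0.0006 | F seat x -2.77 y 1.49 z 7.16 T [0.39 0.39 0.3 ]
```

View pics/w7.png

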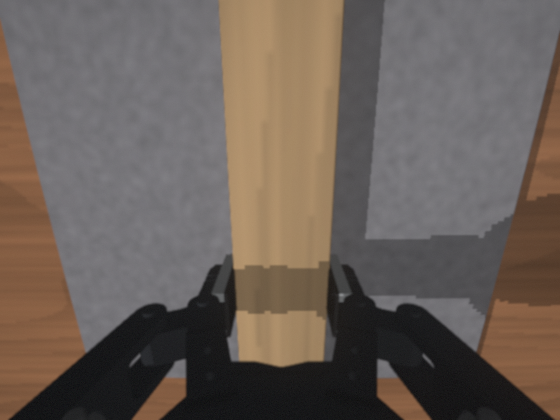

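View pics/t7.png

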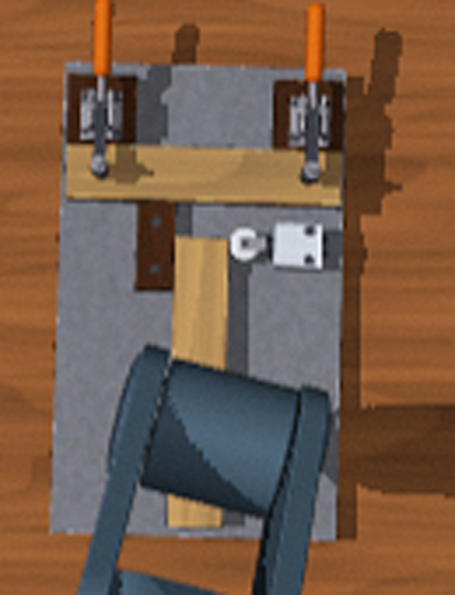

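The top view shows the rail end at (200,238), level with the roller at (248,243). It lies against the fence, about 10 px short of the stile edge at row 203. I'll compute the gap.

Run:
```python
from rail import *
I=camera_info("top")
a=-.0126;ax=np.array([np.cos(a),np.sin(a)]);ay=np.array([-ax[1],ax[0]]);seat=np.array([.57604,-.0004])
P=ray_plane(I,crop([(177,237),(227,238),(173,360),(224,368),(168,525),(220,528)],(250,100),3.5),.038)[:,:2]-seat
print(np.c_[P@ax,P@ay]*1e3)
P=ray_plane(I,crop([(177,200),(227,202)],(250,100),3.5),.038)[:,:2]-seat;print(np.c_[P@ax,P@ay]*1e3)
```

```text
[[  88.94355429   20.78812601]
 [  89.26350457  -20.76877471]
 [ -13.57981578   21.38399497]
 [ -19.00884853  -20.93798359]
 [-149.63599295   21.82863184]
 [-150.84828794  -20.97290412]]
[[119.9721763   21.603242  ]
 [119.44456774 -20.04112553]]
```

play_rows(moves=[[35,[0,-1.5,0],0],[35,[0,-2.5,0],0],[35,[0,-3,0],0],[35,[0,-3,0],0],[35,[0,-3,0],0],[35,[0,-3,0],0],[35,[0,-3,0],0],[35,[0,-3,0],0],[35,[0,-2,0],0],[35,[0,-1,0],0],[35,[0,0,0],0],[35,[0,0,0],0]])

```text
t: 12.85
position: [0.5192, 0.0003, 0.0287]
eef_rot: [-0.703, 0.711, 0.0, -0.0]
wrist_force: [-3.3, 1.7, 7.8]
opening: 0.044
```

```bash
python3 -c "
from h import *; seatpose()"
```

```text
t 12.85 tcp seat x -56.88 y -0.05 z 28.68 dyaw 0.0005 | F seat x -3.31 y 1.61 z 7.77 T [0.28 0.45 0.29]
```

Sliding drag is about 3 N and about 6 mm remain. Creeping on in small steps.

play_rows(moves=[[35,[0,-0.6,0],0],[35,[0,-0.6,0],0],[35,[0,-0.6,0],0],[35,[0,-0.6,0],0],[35,[0,-0.6,0],0],[35,[0,-0.5,0],0],[35,[0,-0.5,0],0],[35,[0,-0.5,0],0],[35,[0,0,0],0]])

```text
t: 13.75
position: [0.5235, 0.0003, 0.0287]
eef_rot: [-0.703, 0.711, 0.0, -0.0]
wrist_force: [-3.7, 1.5, 8.7]
opening: 0.0438
```

play_rows(moves=[[35,[0,-0.3,0],0],[35,[0,-0.3,0],0],[35,[0,0,0],0]])

```text
t: 14.05
position: [0.524, 0.0002, 0.0287]
eef_rot: [-0.703, 0.711, 0.0, -0.0]
wrist_force: [-4.3, 1.1, 8.5]
opening: 0.0443
```

play_rows(moves=[[35,[0,-0.2,0],0],[35,[0,-0.2,0],0],[35,[0,0,0],0]])

```text
t: 14.35
position: [0.5244, 0.0002, 0.0287]
eef_rot: [-0.703, 0.711, 0.0, -0.0]
wrist_force: [-4.3, 1.4, 8.2]
opening: 0.0437
```

play_rows(moves=[[35,[0,-0.2,0],0],[35,[0,-0.2,0],0],[35,[0,0,0],0]])

```text
t: 14.65
position: [0.5248, 0.0002, 0.0287]
eef_rot: [-0.703, 0.711, 0.0, -0.0]
wrist_force: [-4.2, 2.0, 8.0]
opening: 0.0436
```

play_rows(moves=[[35,[0,-0.2,0],0],[35,[0,-0.2,0],0],[35,[0,0,0],0]])

```text
t: 14.95
position: [0.5252, 0.0002, 0.0287]
eef_rot: [-0.703, 0.711, 0.0, -0.0]
wrist_force: [-4.2, 1.3, 9.3]
opening: 0.0438
```

play_rows(moves=[[35,[0,-0.2,0],0],[35,[0,-0.1,0],0],[35,[0,0,0],0]])

```text
t: 15.25
position: [0.5253, 0.0002, 0.0287]
eef_rot: [-0.703, 0.711, 0.001, -0.0]
wrist_force: [-4.8, 1.4, 9.6]
opening: 0.0436
```

play_rows(moves=[[35,[0,-0.2,0],0],[35,[0,0,0],0],[35,[0,0,0],0]])

```text
t: 15.55
position: [0.5253, 0.0002, 0.0287]
eef_rot: [-0.703, 0.711, 0.001, -0.001]
wrist_force: [-6.2, 2.4, 11.3]
opening: 0.0436
```

play_rows(moves=[[35,[0,-0.2,0],0],[35,[0,0,0],0],[35,[0,0,0],0]])

```text
t: 15.85
position: [0.5253, 0.0002, 0.0287]
eef_rot: [-0.703, 0.711, 0.001, -0.001]
wrist_force: [-7.2, 1.6, 11.3]
opening: 0.0438
```

The TCP has stopped and the force is rising by about 1.2 N per 0.2 mm, so the rail is on the stile. I'll ease the downward load a little and build up the push.

play_rows(moves=[[35,[0,0,-0.2],0],[35,[0,-0.2,-0.1],0],[35,[0,-0.2,0],0],[35,[0,-0.2,0],0],[35,[0,0,0],0],[35,[0,0,0],0]])

```text
t: 16.45
position: [0.5253, 0.0002, 0.0287]
eef_rot: [-0.703, 0.711, 0.001, -0.001]
wrist_force: [-7.3, 0.7, 10.5]
opening: 0.044
```

```bash
python3 -c "
from h import *; seatpose()"
```

```text
t 16.45 tcp seat x -50.74 y -0.00 z 28.68 dyaw 0.0006 | F seat x -7.28 y 0.57 z 10.52 T [0.15 1.19 0.13]
```

play_rows(moves=[[35,[0,-0.2,0],0],[35,[0,-0.2,0],0],[35,[0,0,0],0],[35,[0,0,0],0]])

```text
t: 16.85
position: [0.5253, 0.0002, 0.0287]
eef_rot: [-0.703, 0.711, 0.002, -0.001]
wrist_force: [-9.4, -0.2, 12.8]
opening: 0.0437
```

play_rows(moves=[[35,[0,-0.2,0],0],[35,[0,-0.2,-0.1],0],[35,[0,0,-0.1],0],[35,[0,0,0],0],[35,[0,0,0],0]])

```text
t: 17.35
position: [0.5253, 0.0002, 0.0287]
eef_rot: [-0.703, 0.711, 0.002, -0.002]
wrist_force: [-10.7, -0.2, 12.7]
opening: 0.0435
```

```bash
python3 -c "
from h import *; seatpose()"
```

```text
t 17.35 tcp seat x -50.73 y 0.01 z 28.68 dyaw 0.0007 | F seat x -10.72 y -0.30 z 12.75 T [0.04 1.46 0.14]
```

play_rows(moves=[[35,[0,-0.2,-0.2],0],[35,[0,-0.2,-0.2],0],[35,[0,-0.2,-0.1],0],[35,[0,-0.2,0],0],[35,[0,0,0],0],[35,[0,0,0],0]])

```text
t: 17.95
position: [0.5253, 0.0003, 0.0287]
eef_rot: [-0.703, 0.711, 0.003, -0.002]
wrist_force: [-11.8, -0.1, 11.5]
opening: 0.0433
```

```bash
python3 -c "
from h import *; seatpose()"
```

```text
t 17.95 tcp seat x -50.74 y 0.01 z 28.67 dyaw 0.0007 | F seat x -11.83 y -0.27 z 11.47 T [-0.11  1.64  0.1 ]
```

play_rows(moves=[[35,[0,-0.2,0],0],[35,[0,-0.2,-0.1],0],[35,[0,-0.2,0],0],[35,[0,-0.2,-0.1],0],[35,[0,-0.2,0],0],[35,[0,0,0],0],[35,[0,0,0],0]])

```text
t: 18.65
position: [0.5253, 0.0003, 0.0287]
eef_rot: [-0.703, 0.711, 0.003, -0.003]
wrist_force: [-15.2, -0.7, 13.4]
opening: 0.0436
```

```bash
python3 -c "
from h import *; seatpose(); print(state()[1].round(4))"
```

```text
t 18.65 tcp seat x -50.70 y 0.03 z 28.68 dyaw 0.0009 | F seat x -15.19 y -0.86 z 13.45 T [-0.2   2.12  0.14]
[[-1.170e-02 -9.999e-01 -9.100e-03]
 [-9.999e-01  1.170e-02  7.000e-04]
 [-6.000e-04  9.100e-03 -1.000e+00]]
```

play_rows(moves=[[35,[0,-0.2,0],0],[35,[0,-0.2,-0.1],0],[35,[0,-0.2,0],0],[35,[0,-0.1,0],0],[35,[0,0,0],0],[35,[0,0,0],0],[35,[0,0,0],0]])

```text
t: 19.35
position: [0.5253, 0.0003, 0.0287]
eef_rot: [-0.703, 0.711, 0.004, -0.004]
wrist_force: [-18.2, -0.6, 15.2]
opening: 0.0438
```

Run:
```python
from rail import *
seatpose()
im,d=capture("top"); cv2.imwrite("pics/t8.png",cv2.resize(im[100:270,250:380,::-1],None,fx=3.5,fy=3.5,interpolation=cv2.INTER_CUBIC))
I=camera_info("wrist"); im,d=capture("wrist"); s,M,yaw=state();cv2.imwrite("pics/w8.png",im[:,:,::-1])
vs,us=np.mgrid[5:225:5,235:325:5]; us=us.ravel();vs=vs.ravel()
P,z=deproj(I,d,us,vs); P=P[z>0]
A=np.c_[P[:,:2]-s["position"][:2],np.ones(len(P))]; k,*_=np.linalg.lstsq(A,P[:,2],rcond=None)
print("rail plane",k,(A@k-P[:,2]).std())
seatpose()
```

```text
t 19.35 tcp seat x -50.70 y 0.04 z 28.67 dyaw 0.0010 | F seat x -18.19 y -0.81 z 15.17 T [-0.2   2.42  0.04]
rail plane [-0.0010562   0.00079217  0.03766597] 0.000655176955941324
t 19.45 tcp seat x -50.68 y 0.03 z 28.68 dyaw 0.0009 | F seat x -17.63 y -1.51 z 14.83 T [-0.29  2.41  0.04]
```

View pics/t8.png

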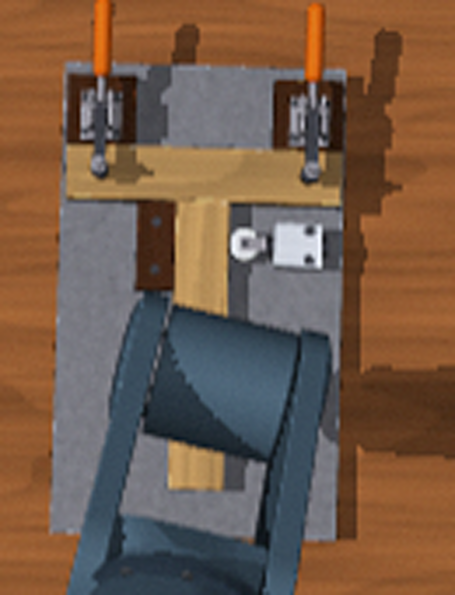

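View pics/w8.png

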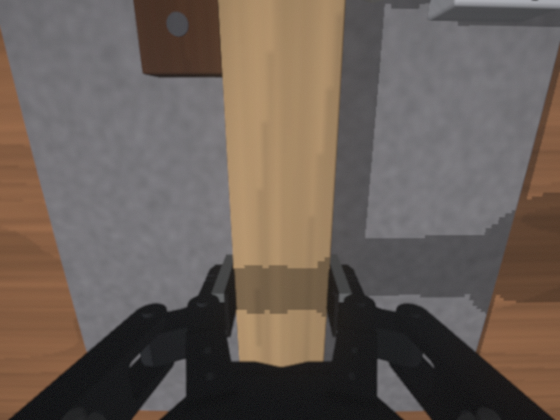

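The top view shows the rail end at (200,203) flush on the stile, its side on the fence and the roller against it. In the wrist view the rail sits along the fence edge at (221,75). It lies flat, with slopes of 0.001 rad. The push reads about 18 N less roughly 4 N of drag, so about 14 N on the stile. Holding now.

play_rows(moves=[[35,[0,0,0],0],[35,[0,0,0],0],[35,[0,0,0],0],[35,[0,0,0],0],[35,[0,0,0],0],[35,[0,0,0],0],[35,[0,0,0],0],[35,[0,0,0],0],[35,[0,0,0],0],[35,[0,0,0],0],[35,[0,0,0],0],[35,[0,0,0],0],[35,[0,0,0],0],[35,[0,0,0],0],[35,[0,0,0],0],[35,[0,0,0],0],[35,[0,0,0],0],[35,[0,0,0],0],[35,[0,0,0],0],[35,[0,0,0],0]])

```text
t: 21.45
position: [0.5254, 0.0003, 0.0287]
eef_rot: [-0.703, 0.711, 0.004, -0.003]
wrist_force: [-17.3, -1.8, 15.4]
opening: 0.0435
```

play_rows(moves=[[35,[0,0,0],0],[35,[0,0,0],0],[35,[0,0,0],0],[35,[0,0,0],0],[35,[0,0,0],0],[35,[0,0,0],0],[35,[0,0,0],0],[35,[0,0,0],0],[35,[0,0,0],0],[35,[0,0,0],0],[35,[0,0,0],0],[35,[0,0,0],0],[35,[0,0,0],0],[35,[0,0,0],0],[35,[0,0,0],0]])

```text
t: 22.95
position: [0.5254, 0.0003, 0.0287]
eef_rot: [-0.703, 0.711, 0.004, -0.003]
wrist_force: [-16.9, -1.1, 15.0]
opening: 0.0435
```

```bash
python3 -c "
from h import *; seatpose()"
```

```text
t 22.95 tcp seat x -50.69 y 0.04 z 28.68 dyaw 0.0009 | F seat x -16.86 y -1.29 z 14.97 T [-0.27  2.41  0.02]
```

The push has crept down about 1 N. I'll add 0.2 mm and hold for another three seconds.

play_rows(moves=[[35,[0,-0.1,0],0],[35,[0,-0.1,0],0],[35,[0,0,0],0],[35,[0,0,0],0],[35,[0,0,0],0],[35,[0,0,0],0],[35,[0,0,0],0],[35,[0,0,0],0],[35,[0,0,0],0],[35,[0,0,0],0],[35,[0,0,0],0],[35,[0,0,0],0],[35,[0,0,0],0],[35,[0,0,0],0],[35,[0,0,0],0],[35,[0,0,0],0],[35,[0,0,0],0],[35,[0,0,0],0],[35,[0,0,0],0],[35,[0,0,0],0]])

```text
t: 24.95
position: [0.5253, 0.0002, 0.0287]
eef_rot: [-0.703, 0.711, 0.004, -0.004]
wrist_force: [-18.8, -1.4, 16.7]
opening: 0.0437
```

play_rows(moves=[[35,[0,0,0],0],[35,[0,0,0],0],[35,[0,0,0],0],[35,[0,0,0],0],[35,[0,0,0],0],[35,[0,0,0],0],[35,[0,0,0],0],[35,[0,0,0],0],[35,[0,0,0],0],[35,[0,0,0],0],[35,[0,0,0],0],[35,[0,0,0],0],[35,[0,0,0],0],[35,[0,0,0],0],[35,[0,0,0],0]])

```text
t: 26.45
position: [0.5253, 0.0003, 0.0287]
eef_rot: [-0.703, 0.711, 0.004, -0.004]
wrist_force: [-18.9, -1.2, 16.3]
opening: 0.0439
```

```bash
python3 -c "
from h import *; seatpose()
from cell import job; print(job.finish_job()); seatpose()"
```

```text
t 26.45 tcp seat x -50.70 y 0.02 z 28.67 dyaw 0.0010 | F seat x -18.89 y -1.39 z 16.27 T [-0.31  2.57  0.04]
the job is handed in; nothing more can be done
None
the job is handed in; nothing more can be done
```

The rail is home against the stile and the arm is still gripping and pushing it. I handed the job in at t = 26.5 s.

I gripped the rail across its width, laid it flat on the board and slid it along the fence past the roller. I then crept it onto the stile in 0.1–0.3 mm steps.

**Last checks:**
- **Push:** the wrist read 16.9–18.9 N forward over the last 7 s. Taking off about 4 N of sliding drag leaves roughly 13–15 N on the stile. This is inferred; I had no direct reading of the force on the stile.
- **Creep:** the push fell by about 1 N during the first hold. I added 0.2 mm, and it then held at about 18.8 N.
- **Alignment:** the tool was within 0.1 mm sideways and 0.001 rad of the fence line. The rail's top measured level to 0.001 rad, and the camera views showed it flush on the stile and the fence.
- **Roller:** the camera shows the roller against the rail side, but I did not measure how far it is pushed back.

The downward load on the board had risen to about 16 N by the end, because pushing forward also pressed the rail down and I only partly eased it. The tool itself leaned about 0.01 rad under load, but the rail stayed flat. I touched none of the level, canister, pliers or marking gauge, though I did not re-check their positions in a final picture.

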